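# Cap the spare connector in the desk's connection box

## Robot

A 6-joint arm with a two-finger parallel gripper is mounted at the origin on a cart in front of the work surface, level with it; the furniture and walls round the work are solid. World frame = base frame: x ahead of the robot, y to its left, z up, the work surface at z = 0. Lengths are in mm, angles in degrees, forces in N, time in s.
With the tool pointing down it reaches from about 300 to 850 mm from the base axis. Payload 4.2 kg.
Tool frame: the origin (TCP) lies at the very end of the fingers, on their centre line; the grasp point (between the pads) lies 19 mm behind it; z points along the fingers, y is the direction in which the jaws open and shut (so a half turn about z gives the same grasp; the last joint's range is limited). The gripper opens to 91 mm and grips with 3 to 60 N. Pads are 32 mm wide; open, the fingers measure 118 mm over their backs; the gripper's body (76 mm by 178 mm) begins 60 mm behind the grasp point.
Start: joints at [-77.693, 18.312, 89.639, -0, 72.044, -1.146], TCP at [133.775, -559.238, 213.976] pointing down, gripper open.
Joint ranges: [-177.97, 177.97], [-48.28, 115.42], [12.27, 149.76], [-77.06, 257.06], [2.81, 150.46], [-146.56, 146.56]. Speed limits (degrees/s): [147.25, 147.25, 180, 180, 180, 180].

## Interface

Orientations are given as [roll, pitch, yaw] about the fixed x, y, z axes, in that order (R = Rz(yaw) Ry(pitch) Rx(roll)).
In Python, from workcell import env gives the robot as it stands. The module is installed in compiled form; this text tells all that it offers.
- The arm moves only by the tool arm_command, never from a script. Its argument "targets" is a list of rows, each a list of 5 numbers: the closure, from 0 (fully open) to 1 (shut), then the shift along the tool's x, y, z each as a share of 50 cm, from -1 to 1, then the turn about the tool's z as a share of pi/4 rad, from -1 to 1. A call has 1 to 8 rows; each row is the pose to reach, as a shift and turn from the pose measured when the call began, along the tool's axes at that moment; what a row does not reach only later rows make up. A row lasts 1/12 s, in which the tool goes at most 41.7 mm and 7.16 degrees, less where a joint would pass 70% of its speed; a pose out of reach is approached as far as the arm can. A call with a number of a shift or a turn outside -1 to 1 is refused whole. A call with a gripper value outside its range is refused whole. The fingers move at their own pace and stop on an object; "squeeze" is the grip in N (left out, the last holds). Time passes only in rows, so rows that repeat a pose let the fingers close. It gives the time, the measured TCP pose, the force and the opening at its end, in the units of the state.
- env.state(): the state, without advancing time (a new reading comes with each control period).
- env.grab_frame(name): name is "scene" or "top" or "wrist"; returns the picture (420x560x3 uint8, red, green, blue); there is no depth.
- env.camera_params(name): a dict with "camera_matrix" (3x3 intrinsics, pixels), "R" (3x3) and "t" (3): a world point X has camera coordinates R X + t; the wrist camera has in their place "hand_eye" (4x4, takes a point from camera to tool coordinates, whose origin is the TCP and whose axes are the flange's). Camera axes: x right, y down, z forward; pixel columns grow to the right and rows downward; lengths in mm; the calibration is good to about 2 mm. A picture is of the moment at which its call begins: read the wrist's pose just before it. camera_params takes no time and is no camera call.
- env.job_done(): hands the job in, once; it reports no verdict.
The state is a dict: "time_s": time; "qpos": joint angles; "qvel": joint speeds; "effort": joint torques, N m; "ee_pos": TCP position; "ee_rot": TCP orientation; "force": force on the tool from outside, world axes, zero at the start; "torque": the same for the moment, N m; "gripper_width": finger opening in mm.
Only numpy, scipy, OpenCV 4.12 (cv2) and the standard library are available. Lean on these libraries where they do the work, as an engineer would, in place of code of your own. Each camera call takes 0.05 s, during which the arm holds its last target.

## Task

Lever open the white cover of the connection box on the desk with the blade of the letter opener, then lay the opener back down on the desk. Press the orange dust cap onto the brass stud inside the box until it clicks home, and keep pressing after the click: finish with the gripper still pressing the cap firmly down on its seat, not letting go. Leave the eraser and the glue stick where they are.

Things in the scene. Friction and masses are not known exactly. Their poses are not given: they have to be found in the camera images.
- port_box: low grey connection box fixed to the desk, 130 (x) x 170 (y) x 26 mm, flat black deck on top at z 26 mm; origin at the centre of its underside, x from its front (slot side, toward the robot) to the hinge side, z up. Its white cover, 126 x 164 x 44 mm, is a hollow shell that stands on the deck when closed (top at z 71 mm). Only the stud stands more than 3 mm above the deck
- cover (a joint): hinge of the cover along the far (+x) edge of the box: 0 closed, grows as it opens upward and away from the robot, stop at 1.95 rad. Light (under 0.3 N at the front edge) and helped by a spring: below about 0.5 rad it falls shut, past about 0.75 rad it swings up to the stop by itself and stays there, leaning back clear of the deck
- cover_hinge (a point): point on the hinge axis (axis along the box's y), in the middle of the far edge of the box, z 27 mm, 63 mm behind the box's centre
- slot (a point): centre of the pry slot in the front wall of the cover, on its outer face: an opening 76 mm wide (y) and 10 mm high between the deck and the lower edge of the front wall (3 mm thick); closed, it lies 63 mm in front of the box's centre with its lower side at z 27 mm and its upper edge at z 37 mm. Behind it is open space up to the stud. Moves with the cover
- stud: brass stud in the centre of the box, under the cover, fixed: a collar 38 mm in diameter and 6 mm high on the deck with a post 19 mm in diameter that rises 22.5 mm above the collar and tapers to 11 mm at its top; four sprung steel catches stand out from the post, centred 6.5 mm above the collar, to 26 mm across. Origin on the deck, z up
- stud_seat (a point): centre of the upper face of the collar, the seat of the cap: in the box's frame 0, 0, 32 mm
- cap: orange ribbed cap, 34 mm diameter, 28 mm high, about 30 g, standing open end down; origin at the centre of its lower rim, z up. Mouth 22 mm (lip 3 mm high), above it 27 mm wide, 23.5 mm deep. On the stud its lip meets the catches with the rim about 10 mm over the seat; the push peaks at about 12 to 17 N with the rim some 8 mm over it, then drops to nothing (click), and the rim meets the rigid seat
- opener: loose letter opener lying on the desk, 192 mm long, 60 g: blue handle 100 x 16 x 16 mm (from 80 mm behind to 20 mm ahead of the origin) and a steel blade 16 mm wide (9 mm in its last 9 mm) and 3 mm thick at mid-height of the handle (centre 8 mm above its underside); origin on the underside of the handle at a good place to grip, blade points along +x, z up
- opener_tip (a point): tip of the blade, 112 mm ahead of the opener's origin and 8 mm above its underside
- eraser: loose blue and white eraser, 20 x 44 x 12 mm, lying on the desk; bystander, origin at the centre of its underside
- glue_stick: loose glue stick, red and orange, 27 mm in diameter, 90 mm high, standing on the desk; bystander, origin at the centre of its underside
Things that resemble listed ones, but are neither listed nor needed, are in the scene too. Several things look just like the cap: the one meant starts farthest to the robot's left.

How it is judged (in metres and radians):
On the way, in this order (a step that is already met when the one before it is completed fails the run):
1. the blade of the letter opener has levered the cover ajar (value of joint cover above 0.15 rad and contact force between opener and port_box above 0.03 N), for 0.1 s.
2. the cover stands open and the opener lies on the desk again, let go (value of joint cover above 1.5 rad and height (world z) of opener below 0.012 m and angle between opener's own x axis and vertical above 1.45 rad and contact force between the fingers and opener below 0.05 N and linear speed of opener below 0.03 m/s), for 0.2 s.
3. the cap has clicked home on the stud (horizontal distance between cap and stud_seat below 0.003 m and z of cap in the frame of stud_seat below 0.0025 m and angle between the z axis of cap and the z axis of stud, either way round below 0.1 rad), for 0.1 s.
At the end, for the whole second after the job is handed in: Cap home: rim within 2.5 mm of the seat, centred within 3 mm, upright within 0.1 rad, and the fingers still press it so that it bears on the stud with over 4 N through the last second. Cover open (over 1.5 rad), opener lying flat on the desk, not touched by the fingers (all of step 3 and z of cap in the frame of stud_seat above -0.003 m and contact force between cap and stud above 4 N and contact force between the fingers and cap above 2 N and value of joint cover above 1.5 rad and height (world z) of opener below 0.012 m and angle between opener's own x axis and vertical above 1.45 rad and contact force between the fingers and opener below 0.05 N); the arm keeps its last pose, push and grip.
It fails at once if the eraser or the glue stick was moved by more than 30 mm (distance of any of eraser, glue_stick from where it was at the start of the episode above 0.03 m).
It also fails if it takes over 58 s, if anything falls off the work surface, if the arm or the gripper's body presses on something with over 40 N, if the wrist force passes 120 N, or if a joint passes its speed limit or range.

## Working session

There is one attempt and no reset: what is moved stays moved. The work goes in short steps, Python scripts to look and compute and a tool call to move; the robot and the scene stay as the last step left them, time stands still between calls to the robot, and variables do not carry over. Pictures are saved under pics/ and viewed, and the job is handed in when it is done.

Besides the shell and the picture viewer there is one more tool, called after "Request:" as name([rows], argument=value, ...), one row to a line, values as JSON. arm_command: Moves the arm, as the interface text tells. Shift numbers are shares of 50 cm and turn numbers shares of pi/4 rad, none past 1 either way. Its arguments: {"type":"object","properties":{"targets":{"type":"array"},"squeeze":{"type":"number"}},"required":["targets"]}

```bash
mkdir -p pics; cat > h.py <<'E'
import numpy as np, cv2
from workcell import env
from scipy.spatial.transform import Rotation as Rn
def grab(n,f):
    im=env.grab_frame(n); cv2.imwrite('pics/'+f+'.png',im[:,:,::-1]); return im
def ray(n,u,v,st=None):
    p=env.camera_params(n);K=np.array(p['camera_matrix'])
    d=np.linalg.solve(K,[u,v,1.])
    if n=='wrist':
        H=np.array(p['hand_eye']);R=Rn.from_euler('xyz',st['ee_rot'],degrees=True).as_matrix()
        return R@H[:3,3]+np.array(st['ee_pos']),R@H[:3,:3]@d
    R=np.array(p['R']);t=np.array(p['t']);return -R.T@t,R.T@d
def onz(n,u,v,z,st=None):
    o,d=ray(n,u,v,st);return o+d*(z-o[2])/d[2]
def proj(n,X,st=None):
    p=env.camera_params(n);K=np.array(p['camera_matrix']);X=np.array(X,float)
    if n=='wrist':
        H=np.array(p['hand_eye']);R=Rn.from_euler('xyz',st['ee_rot'],degrees=True).as_matrix()
        c=H[:3,:3].T@(R.T@(X-np.array(st['ee_pos']))-H[:3,3])
    else: c=np.array(p['R'])@X+np.array(p['t'])
    q=K@c;return q[:2]/q[2]
E
python3 - <<'E'
from h import *
np.set_printoptions(precision=3,suppress=True)
print(env.state())
for n in('scene','top','wrist'):
    grab(n,n+'0'); print(n,env.camera_params(n))
E
```

```text
{'time_s': 0.0, 'qpos': array([-77.694,  18.352,  89.708,   0.   ,  72.043,  -1.147]), 'qvel': array([ 0.078,  0.068, -0.029,  0.09 , -0.031, -0.036]), 'effort': array([ -0.002, -41.247, -23.198,   0.072,   0.046,  -0.   ]), 'ee_pos': array([ 133.658, -558.723,  213.11 ]), 'ee_rot': array([-179.897,   -0.002,   13.453]), 'force': array([ 0.94 ,  0.385, -0.162]), 'torque': array([-0.009,  0.024,  0.035]), 'gripper_width': 90.97482313065271}
scene {'camera_matrix': array([[408.599,   0.   , 283.71 ],
       [  0.   , 408.599, 201.748],
       [  0.   ,   0.   ,   1.   ]]), 'R': array([[-0.542, -0.841, -0.004],
       [-0.547,  0.356, -0.757],
       [ 0.638, -0.408, -0.653]]), 't': array([242.15 , 369.281, 614.334])}
top {'camera_matrix': array([[540.131,   0.   , 273.583],
       [  0.   , 540.131, 214.038],
       [  0.   ,   0.   ,   1.   ]]), 'R': array([[ 0.093, -0.996, -0.002],
       [-0.973, -0.091, -0.21 ],
       [ 0.209,  0.021, -0.978]]), 't': array([ -87.396,  535.46 , 1322.937])}
wrist {'camera_matrix': array([[351.02 ,   0.   , 279.798],
       [  0.   , 351.02 , 206.388],
       [  0.   ,   0.   ,   1.   ]]), 'hand_eye': array([[  -0.001,   -0.961,   -0.275,   76.989],
       [   1.   ,   -0.001,    0.001,   -0.283],
       [  -0.001,   -0.275,    0.961, -170.102],
       [   0.   ,    0.   ,    0.   ,    1.   ]])}
```

View pics/scene0.png

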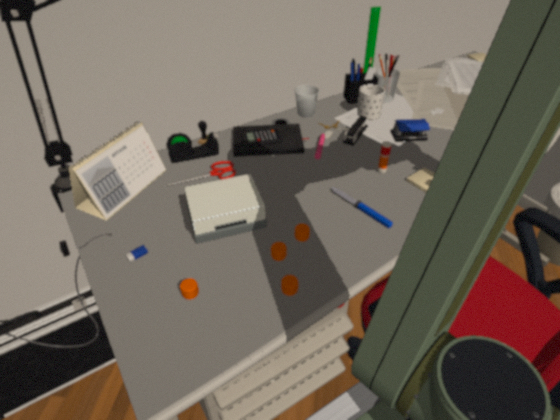

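View pics/top0.png

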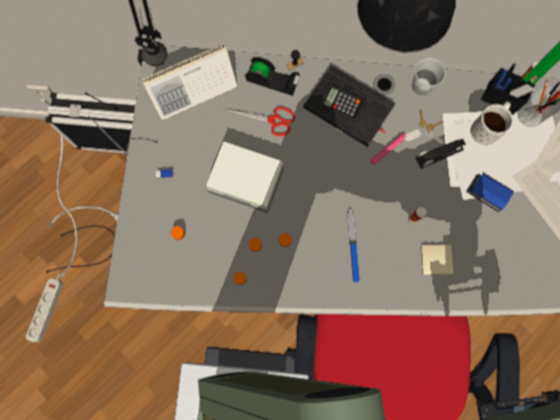

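View pics/wrist0.png

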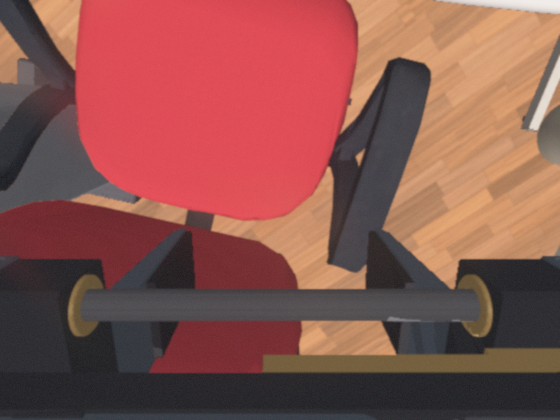

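The cap meant is at top (177,233), scene (189,289). The opener is at top (352,245) with its blade pointing away from the robot. The box is at top (244,175), and its slot shows at scene (230,224). The eraser is at top (164,173) and the glue stick at top (418,214). I'll measure them now.

```bash
python3 - <<'E'
from h import *
np.set_printoptions(precision=1,suppress=True)
def comps(im,m,mn=15):
    n,l,s,c=cv2.connectedComponentsWithStats(m.astype(np.uint8));return [(c[i],s[i],l==i) for i in range(1,n) if s[i,4]>=mn]
for nm in('top','scene'):
    im=cv2.imread('pics/%s0.png'%nm);h=cv2.cvtColor(im,cv2.COLOR_BGR2HSV);H,S,V=[h[:,:,i].astype(int) for i in range(3)]
    print(nm,'orange')
    for c,s,_ in comps(im,(H>4)&(H<16)&(S>190)&(V>90)): 
        if s[4]>60 and s[4]<600: print(c,s,onz(nm,*c,18))
    print('blue')
    for c,s,l in comps(im,(H>100)&(H<120)&(S>170)&(V>60)):
        if s[4]>20:
            ys,xs=np.nonzero(l);r=cv2.minAreaRect(np.c_[xs,ys].astype(np.float32))
            b=cv2.boxPoints(r);e=[(b[i]+b[(i+1)%4])/2 for i in range(4)]
            print(c,s,onz(nm,*c,12),[onz(nm,*q,12)[:2] for q in e],r)
    print('white')
    for c,s,l in comps(im,(S<50)&(V>150)):
        if s[4]>1000:
            ys,xs=np.nonzero(l);r=cv2.minAreaRect(np.c_[xs,ys].astype(np.float32));print(c,s,r);b=cv2.boxPoints(r);print(np.array([onz(nm,*q,71) for q in b]),b)
im=cv2.imread('pics/top0.png')
cv2.imwrite('pics/t1.png',cv2.resize(im[130:300,150:440],None,fx=2.75,fy=2.75,interpolation=cv2.INTER_CUBIC))
im=cv2.imread('pics/scene0.png')
cv2.imwrite('pics/s1.png',cv2.resize(im[150:310,120:400],None,fx=2.8,fy=2.8,interpolation=cv2.INTER_CUBIC))
E
```

```text
top orange
[177.3 232.3] [171 226  13  13 128] [477.6 209.4  18. ]
[284.5 239.5] [279 234  12  12 117] [484.8 -71.   18. ]
[254.8 244.3] [249 239  12  12 116] [465.    4.8  18. ]
[239.5 277.7] [234 272  12  13 119] [375.2  35.2  18. ]
blue
[500.8  78.5] [496  71  11  16  47] [ 994.5 -630.6   12. ] [array([ 995. , -626.6]), array([1017. , -641.5]), array([ 991. , -635.5]), array([ 969.1, -620.7])] ((501.0000305175781, 79.00001525878906), (3.5777084827423096, 16.994115829467773), 26.56505012512207)
[505.9  84.1] [502  79   8  11  31] [ 979.  -644.6   12. ] [array([ 980.5, -641.4]), array([ 994.6, -653.9]), array([ 976.4, -647.8]), array([ 962.3, -635.3])] ((505.8460998535156, 84.23075866699219), (2.773500919342041, 12.203404426574707), 33.6900634765625)
[166.3 173. ] [162 171  10   5  48] [636.2 261.1  12. ] [array([641.8, 261.3]), array([637.4, 248.6]), array([630.7, 259.8]), array([635.1, 272.6])] ((166.5, 173.0), (4.0, 9.0), 90.0)
[492.5 190.9] [473 175  39  33 630] [ 667.8 -610.4   12. ] [array([ 689.3, -569.5]), array([ 691.8, -622.7]), array([ 646.2, -649.3]), array([ 643.7, -596
[... 2933 characters left out ...]
81.5 -53.7  71. ]
 [515.4  12.   71. ]
 [551.2 153.8  71. ]] [[184.  186.6]
 [251.  171.2]
 [262.  219. ]
 [195.  234.5]]
[258.4 367.7] [ 149  313  203  107 3722] ((250.15963745117188, 372.0905456542969), (31.78826332092285, 221.37522888183594), 58.17255783081055)
[[249.5 357.2  71. ]
 [260.6   9.   71. ]
 [202.3  19.2  71. ]
 [203.  349.5  71. ]] [[147.7 417. ]
 [335.8 300.2]
 [352.6 327.2]
 [164.5 444. ]]
[289.9 385.6] [ 222  338  126   82 2753] ((288.5462646484375, 387.7666320800781), (31.888790130615234, 142.49063110351562), 57.680381774902344)
[[199.4 268.2  71. ]
 [200.4  47.2  71. ]
 [149.2  54.3  71. ]
 [154.7 264.2  71. ]] [[219.8 412.4]
 [340.2 336.2]
 [357.3 363.2]
 [236.9 439.3]]
```

View pics/t1.png

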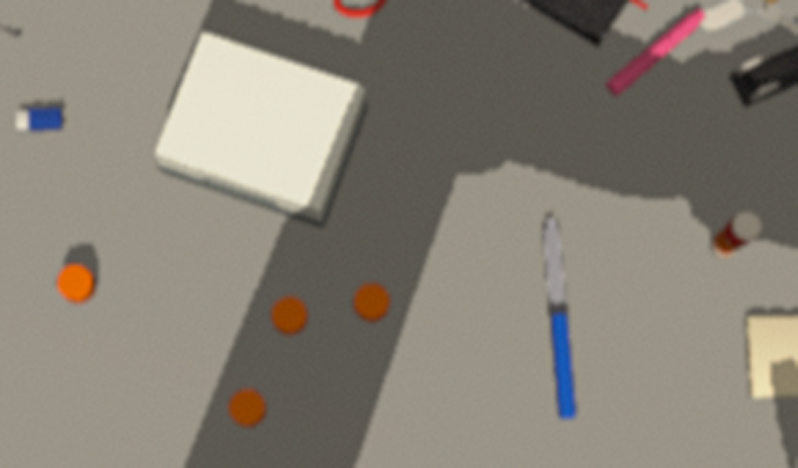

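View pics/s1.png

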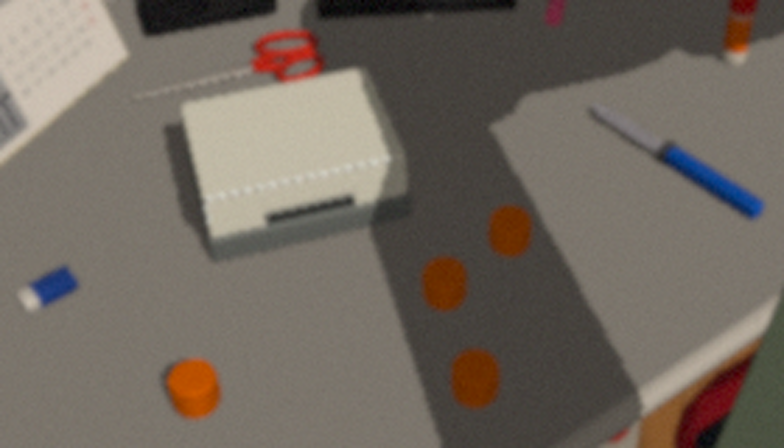

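```bash
cat >> h.py <<'E'
def mv(x,y,z,yaw,st=None):
    st=st or env.state();R=Rn.from_euler('xyz',st['ee_rot'],degrees=True).as_matrix()
    d=R.T@(np.array([x,y,z])-st['ee_pos'])
    dyaw=-(yaw-st['ee_rot'][2]);dyaw=(dyaw+180)%360-180
    print('shift',(d/500).round(4),'turn',round(dyaw/45,4),'rows',max(np.linalg.norm(d)/41.7,abs(dyaw)/7.16))
E
python3 - <<'E'
from h import *
mv(450,-254,150,8.7)
E
```

```text
shift [ 0.7571 -0.4457  0.1273] turn 0.1056 rows 10.643878599772718
```

Request:
arm_command([
  [0,0.757,-0.446,0.127,0.106],
  [0,0.757,-0.446,0.127,0.106],
  [0,0.757,-0.446,0.127,0.106],
  [0,0.757,-0.446,0.127,0.106],
  [0,0.757,-0.446,0.127,0.106],
  [0,0.757,-0.446,0.127,0.106],
  [0,0.757,-0.446,0.127,0.106],
  [0,0.757,-0.446,0.127,0.106],
], squeeze=40)

```text
time_s: 0.82
ee_pos: [372.0, -328.3, 165.7]
ee_rot: [-179.9, 0.0, 8.7]
force: [0.8, -0.2, 1.0]
gripper_width: 91.2
```

```bash
python3 - <<'E'
from h import *
mv(450,-254,150,8.7)
E
```

```text
shift [ 0.1767 -0.1234  0.0316] turn -0.0007 rows 2.6120687205108
```

Request:
arm_command([
  [0,0.177,-0.123,0.032,0],
  [0,0.177,-0.123,0.032,0],
  [0,0.177,-0.123,0.032,0],
  [0,0.177,-0.123,0.032,0],
  [0,0.177,-0.123,0.032,0],
])

```text
time_s: 1.23
ee_pos: [450.5, -253.1, 149.2]
ee_rot: [-179.9, 0.1, 8.9]
force: [-0.1, 0.2, -0.3]
gripper_width: 91.3
```

```bash
python3 - <<'E'
from h import *
np.set_printoptions(precision=1,suppress=True)
st=env.state();print(st['ee_pos'],st['ee_rot'],st['time_s'])
im=grab('wrist','w1')
h=cv2.cvtColor(im,cv2.COLOR_RGB2HSV);H,S,V=[h[:,:,i].astype(int) for i in range(3)]
n,l,s,c=cv2.connectedComponentsWithStats(((H>100)&(H<125)&(S>150)&(V>50)).astype(np.uint8))
for i in range(1,n):
    if s[i,4]>200:
        ys,xs=np.nonzero(l==i);r=cv2.minAreaRect(np.c_[xs,ys].astype(np.float32));b=cv2.boxPoints(r)
        print(s[i],r,[onz('wrist',*((b[k]+b[(k+1)%4])/2),16,st) for k in range(4)])
E
```

```text
[ 450.5 -253.1  149.2] [-179.9    0.1    8.9] 1.2333
[276 229  14  27 278] ((282.5, 242.0), (26.0, 13.0), 90.0) [array([ 419.8, -260.1,   16. ]), array([ 408.1, -268. ,   16. ]), array([ 394.3, -264.1,   16. ]), array([ 406.3, -256.1,   16. ])]
```

View pics/w1.png

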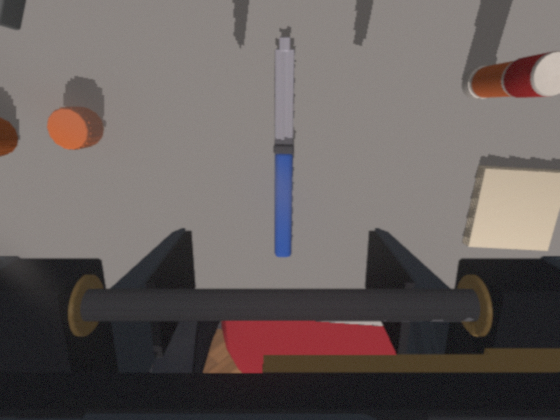

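The opener is nearly straight in the wrist view. The handle's rear is at (283,256), the dark bolster at (284,149) and the tip at (285,38).

```bash
python3 - <<'E'
from h import *
np.set_printoptions(precision=1,suppress=True)
st=env.state()
r=onz('wrist',283,256,14,st)
for u,v,z in((283,256,16),(284,153,16),(284,145,16),(284.3,143,9),(285.5,38,9)): 
    p=onz('wrist',u,v,z,st);print(p,np.linalg.norm(p-r),np.degrees(np.arctan2(p[1]-r[1],p[0]-r[0])))
E
```

```text
[ 392.6 -265.5   16. ] 2.190476138615579 9.87725182632691
[ 487.9 -251.6   16. ] 97.19998547403118 8.32921773799455
[ 494.7 -250.6   16. ] 104.03017629536706 8.364925684890888
[ 495.7 -250.7    9. ] 105.11779118439806 8.18473757516898
[ 578.9 -238.7    9. ] 189.08661299766337 8.202358856333701
```

```bash
python3 - <<'E'
from h import *
mv(470,-254,4,8.3)
E
```

```text
shift [0.04   0.0065 0.291 ] turn 0.01 rows 3.5230179792656395
```

Request:
arm_command([
  [0,0.04,0.0065,0.1,0.01],
  [0,0.04,0.0065,0.2,0.01],
  [0,0.04,0.0065,0.26,0.01],
  [0,0.04,0.0065,0.29,0.01],
  [0,0.04,0.0065,0.29,0.01],
  [0,0.04,0.0065,0.29,0.01],
  [1,0.04,0.0065,0.29,0.01],
  [1,0.04,0.0065,0.29,0.01],
], squeeze=40)

```text
time_s: 1.95
ee_pos: [469.5, -255.0, 5.0]
ee_rot: [-179.9, 0.1, 8.2]
force: [0.4, -0.2, -0.2]
gripper_width: 80.6
```

Request:
arm_command([
  [1,0,0,0,0],
  [1,0,0,0,0],
  [1,0,0,0,0],
  [1,0,0,0,0],
])

```text
time_s: 2.28
ee_pos: [469.6, -255.1, 5.2]
ee_rot: [-180.0, 0.0, 8.2]
force: [0.7, 0.8, -0.3]
gripper_width: 54.0
```

Request:
arm_command([
  [1,0,0,0.003,0],
  [1,0,0,0.003,0],
  [1,0,0,0.003,0],
  [1,0,0,0.003,0],
  [1,0,0,0.003,0],
  [1,0,0,0.003,0],
  [1,0,0,0.003,0],
  [1,0,0,0.003,0],
])

```text
time_s: 2.95
ee_pos: [469.5, -255.0, 3.7]
ee_rot: [-180.0, 0.0, 8.2]
force: [-0.4, -0.3, 1.1]
gripper_width: 15.6
```

Request:
arm_command([
  [1,0,0,-0.1,0],
  [1,0,0,-0.2,0],
  [1,0,0,-0.2,0],
  [1,0,0,-0.2,0],
  [1,0,0,-0.2,0],
])

```text
time_s: 3.37
ee_pos: [469.9, -255.3, 104.4]
ee_rot: [180.0, -0.1, 8.2]
force: [-0.4, -0.0, -1.1]
gripper_width: 15.7
```

```bash
python3 - <<'E'
from h import *
st=env.state();print(st)
grab('wrist','w2')
E
```

```text
{'time_s': 3.3667, 'qpos': array([-2.97522203e+01,  2.01583815e+01,  1.04132080e+02,  1.55144499e-02,
        5.56458265e+01,  5.20321739e+01]), 'qvel': array([-0.05361648,  2.02953431,  2.7189115 ,  0.06320652, -0.06889599,
       -0.09483833]), 'effort': array([ 4.30478787e-03, -4.16604745e+01, -2.12624002e+01,  6.49977615e-02,
       -9.66467592e-02,  2.36736072e-03]), 'ee_pos': array([ 469.9093477 , -255.2669412 ,  104.43362285]), 'ee_rot': array([ 1.79970909e+02, -5.81128160e-02,  8.20687286e+00]), 'force': array([-0.42004882, -0.04512194, -1.06824666]), 'torque': array([-0.05178532, -0.01664805, -0.00067583]), 'gripper_width': 15.68584202482724}
```

View pics/w2.png

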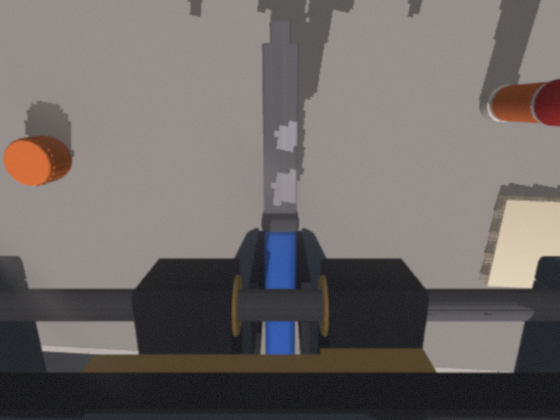

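```bash
python3 - <<'E'
from h import *
np.set_printoptions(precision=1,suppress=True)
st=env.state()
R=Rn.from_euler('xyz',st['ee_rot'],degrees=True).as_matrix()
print('tip in tool',R.T@(onz('wrist',281,22,st['ee_pos'][2]+4.5,st)-st['ee_pos']))
P=np.array([onz('top',150+u/2.75,130+v/2.75,71)[:2] for u,v in((205,33),(362,87),(310,213),(157,153))]);print(P,P.mean(0))
Q=np.array([onz('scene',120+u/2.8,150+v/2.8,71)[:2] for u,v in((182,104),(360,70),(390,158),(205,200))]);print(Q,Q.mean(0))
for A in(P,Q):
    print([np.linalg.norm(A[i]-A[(i+1)%4]) for i in range(4)], [np.degrees(np.arctan2(*(A[i]-A[(i+1)%4])[::-1])) for i in range(4)])
mv(430,15,170,-18)
E
```

```text
tip in tool [111.4   0.5  -4.7]
[[717.3 107.6]
 [677.9 -45.2]
 [552.7  -8.4]
 [596.4 138.8]] [636.1  48.2]
[[711.8 110. ]
 [670.8 -40.9]
 [554.5  -3.9]
 [590.2 141.1]] [631.8  51.6]
[np.float64(157.74281938490606), np.float64(130.52039683325484), np.float64(153.58276162564363), np.float64(124.87278540844218)] [np.float64(75.54838978124354), np.float64(-16.355240746682824), np.float64(-106.53210818786724), np.float64(165.51425504281886)]
[np.float64(156.31999429805342), np.float64(122.06406204224666), np.float64(149.35438707665432), np.float64(125.48918932849791)] [np.float64(74.81630585412118), np.float64(-17.64615132120702), np.float64(-103.8311205369239), np.float64(165.62117638248486)]
shift [-0.  -0.5 -0.1] turn 0.5824 rows 6.729228989205648
```

```bash
python3 - <<'E'
from h import *
mv(555,71,190,-15)
E
```

```text
shift [ 0.2631 -0.6204 -0.1734] turn 0.5158 rows 8.343670474963417
```

Request:
arm_command([
  [1,0.263,-0.62,-0.173,0.516],
  [1,0.263,-0.62,-0.173,0.516],
  [1,0.263,-0.62,-0.173,0.516],
  [1,0.263,-0.62,-0.173,0.516],
  [1,0.263,-0.62,-0.173,0.516],
  [1,0.263,-0.62,-0.173,0.516],
  [1,0.263,-0.62,-0.173,0.516],
  [1,0.263,-0.62,-0.173,0.516],
])

```text
time_s: 4.08
ee_pos: [547.7, 49.0, 181.7]
ee_rot: [180.0, 0.4, -15.0]
force: [0.5, -0.2, -1.1]
gripper_width: 15.9
```

Request:
arm_command([
  [1,0.0,-0.03,0,0],
  [1,0,-0.03,0,0],
  [1,0,-0.03,0,0],
])

```text
time_s: 4.33
ee_pos: [550.5, 64.1, 179.3]
ee_rot: [179.8, 0.6, -14.9]
force: [-0.2, -0.9, -0.8]
gripper_width: 16.0
```

```bash
python3 - <<'E'
from h import *
st=env.state();print(st['ee_pos'],st['ee_rot'],st['time_s'],st['qvel'])
import json;json.dump({k:list(st[k]) for k in('ee_pos','ee_rot')},open('st3.json','w'))
grab('wrist','w3')
E
```

```text
[550.45194161  64.05748478 179.34000589] [179.82315493   0.61110368 -14.87879532] 4.3333 [-2.16886902 -0.69730405  0.54300543 -0.36140762  0.39209819 -0.05110283]
```

View pics/w3.png

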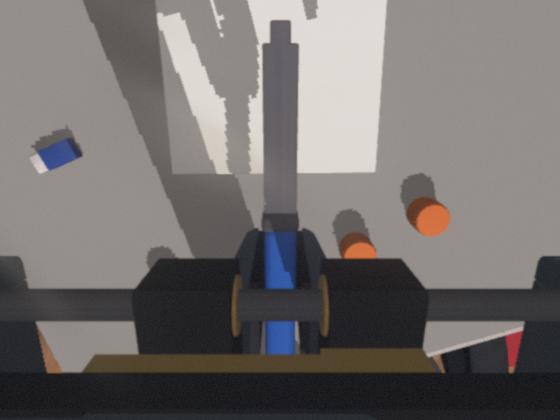

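```bash
python3 - <<'E'
from h import *
import json
np.set_printoptions(precision=2,suppress=True)
st=json.load(open('st3.json'))
im=cv2.imread('pics/w3.png');g=cv2.cvtColor(im,cv2.COLOR_BGR2GRAY).astype(float)
g=cv2.GaussianBlur(g,(3,3),0)
# front edge
pts=[]
for u in list(range(182,225,4))+list(range(312,370,4)):
    d=np.diff(g[155:190,u]);k=np.argmin(d);pts.append((u,155+k+.5))
def lf(p): 
    vx,vy,x,y=cv2.fitLine(np.array(p,np.float32),cv2.DIST_HUBER,0,.01,.01).ravel();return np.array([x,y]),np.array([vx,vy])
F=lf(pts)
R=lf([(365+np.argmin(np.diff(g[v,365:400]))+.5,v) for v in range(10,165,5)])
L=lf([(150+np.argmax(np.diff(g[v,150:185]))+.5,v) for v in range(60,165,5)])
print(F,R,L)
def ix(a,b):
    t=np.linalg.solve(np.c_[a[1],-b[1]],b[0]-a[0]);return a[0]+a[1]*t[0]
c1=ix(F,L);c2=ix(F,R);print(c1,c2)
A=onz('wrist',*c1,71,st);B=onz('wrist',*c2,71,st);print(A,B,np.linalg.norm(A-B))
yw=np.degrees(np.arctan2(*(A-B)[[1,0]]))-90;print('yaw',yw)
for l in(R,L):
    a=onz('wrist',*(l[0]-60*l[1]),71,st);b=onz('wrist',*(l[0]+60*l[1]),71,st);print(np.degrees(np.arctan2(*(a-b)[[1,0]])))
E
```

```text
(array([262.2, 173. ], dtype=float32), array([ 1.  , -0.01], dtype=float32)) (array([380.4,  86.5], dtype=float32), array([ 0.07, -1.  ], dtype=float32)) (array([170.1 , 114.64], dtype=float32), array([ 0.06, -1.  ], dtype=float32))
[166.31 173.69] [374.65 172.19]
[596.73 145.3   71.  ] [554.7  -16.46  71.  ] 167.13102722994256
yaw -14.56632212512362
165.67593210714062
156.2449849873113
```

```bash
python3 - <<'E'
from h import *
mv(443.5,97,60,-14.5)
E
```

```text
shift [-0.2216 -0.011   0.2415] turn -0.0105 rows 3.932052226728093
```

Request:
arm_command([
  [1,-0.08,-0.011,0,-0.01],
  [1,-0.16,-0.011,0.05,-0.01],
  [1,-0.222,-0.011,0.12,-0.01],
  [1,-0.222,-0.011,0.2,-0.01],
  [1,-0.222,-0.011,0.2415,-0.01],
  [1,-0.222,-0.011,0.2415,-0.01],
  [1,-0.222,-0.011,0.2415,-0.01],
  [1,-0.222,-0.011,0.2415,-0.01],
])

```text
time_s: 5.05
ee_pos: [444.8, 96.4, 61.1]
ee_rot: [179.9, 0.5, -14.6]
force: [-0.4, 0.9, 0.2]
gripper_width: 15.7
```

```bash
python3 - <<'E'
from h import *
mv(443.5,97,27.5,-14.5)
E
```

```text
shift [-0.0023 -0.0006  0.0671] turn -0.0024 rows 0.8055678649627684
```

Request:
arm_command([
  [1,-0.002,0,0.035,0],
  [1,-0.002,0,0.065,0],
  [1,-0.002,0,0.065,0],
  [1,-0.002,0,0.065,0],
  [1,-0.002,0,0.065,0],
])

```text
time_s: 5.47
ee_pos: [445.2, 96.7, 30.0]
ee_rot: [179.9, 0.3, -14.6]
force: [-0.3, 0.2, -0.9]
gripper_width: 15.7
```

```bash
python3 - <<'E'
from h import *
st=env.state();print(st['ee_pos'],st['ee_rot'],st['time_s'])
im=grab('scene','s4');cv2.imwrite('pics/s4b.png',cv2.resize(im[160:310,130:330,::-1],None,fx=4,fy=4,interpolation=cv2.INTER_CUBIC))
print(proj('scene',[575.2,62.9,32]))
E
```

```text
[445.15938748  96.68951706  30.04763882] [179.94887374   0.3104122  -14.6340462 ] 5.4667
[230.21781758 224.73708203]
```

View pics/s4b.png

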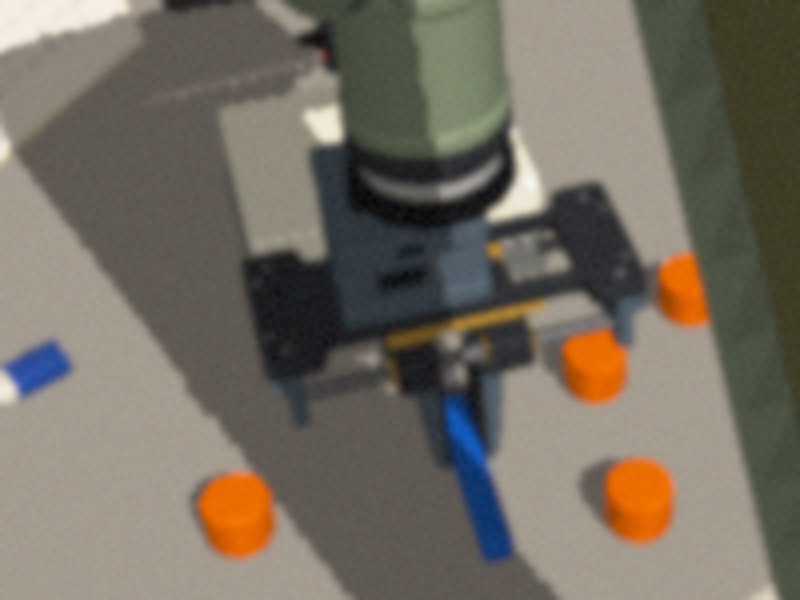

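Request:
arm_command([
  [1,0,0,0.005,0],
  [1,0,0,0.005,0],
  [1,0.02,0,0.005,0],
  [1,0.04,0,0.005,0],
  [1,0.04,0,0.005,0],
])

```text
time_s: 5.93
ee_pos: [467.8, 91.6, 27.9]
ee_rot: [-180.0, 0.1, -14.7]
force: [0.5, 0.6, 0.2]
gripper_width: 15.8
```

```bash
python3 - <<'E'
from h import *
st=env.state();print(st['ee_pos'],st['ee_rot'],st['time_s'],st['force'],st['torque'])
grab('wrist','w5')
E
```

```text
[467.80680216  91.58592603  27.88872986] [-1.79962537e+02  8.67319068e-02 -1.46553885e+01] 5.9333 [0.52664088 0.57881652 0.18155615] [ 0.0322302   0.01050195 -0.02504854]
```

View pics/w5.png

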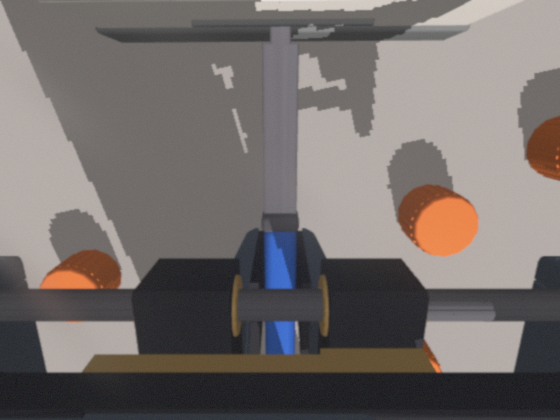

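Request:
arm_command([
  [1,0.025,0,0,0],
  [1,0.05,0,0,0],
  [1,0.074,0,0,0],
  [1,0.074,0,0,0],
  [1,0.074,0,0,0],
])

```text
time_s: 6.4
ee_pos: [502.1, 82.0, 27.2]
ee_rot: [180.0, 0.3, -14.7]
force: [-0.4, -0.6, -0.6]
gripper_width: 15.7
```

```bash
python3 - <<'E'
from h import *
st=env.state();print(st['ee_pos'],st['ee_rot'],st['time_s'],st['force'],st['torque'])
grab('wrist','w6')
E
```

```text
[502.09757987  82.04693232  27.20936301] [179.97952334   0.26007018 -14.70763298] 6.4 [-0.40136277 -0.58423347 -0.59148928] [ 0.03420492 -0.01576615 -0.06158286]
```

View pics/w6.png

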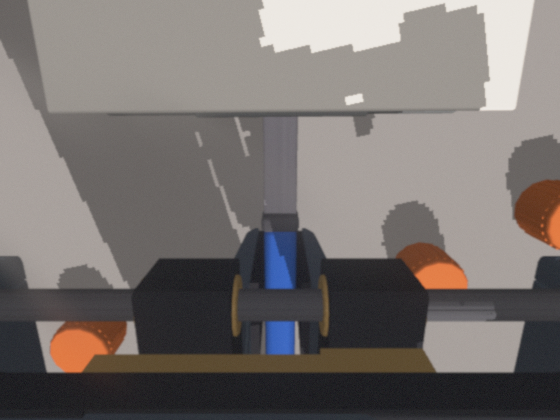

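Request:
arm_command([
  [1,0,0,-0.01,0],
  [1,0,0,-0.022,0],
  [1,0.004,0,-0.036,0],
  [1,0.01,0,-0.05,0],
  [1,0.015,0,-0.065,0],
  [1,0.02,0,-0.08,0],
  [1,0.02,0,-0.08,0],
  [1,0.02,0,-0.08,0],
])

```text
time_s: 7.12
ee_pos: [511.8, 79.5, 67.8]
ee_rot: [180.0, 0.2, -14.7]
force: [-0.6, 1.0, -0.9]
gripper_width: 15.5
```

```bash
python3 - <<'E'
from h import *
st=env.state();print(st['ee_pos'],st['ee_rot'],st['time_s'],st['force'],st['torque'])
im=grab('wrist','w7');b=grab('scene','s7');cv2.imwrite('pics/m7.png',cv2.hconcat([im[100:,:400,::-1],b[100:,100:500,::-1]]))
E
```

```text
[511.82915114  79.53017871  67.77675482] [179.99572971   0.21966006 -14.69819574] 7.1167 [-0.59970305  1.01667088 -0.92055179] [ 0.06472037 -0.01444495 -0.02090656]
```

View pics/m7.png

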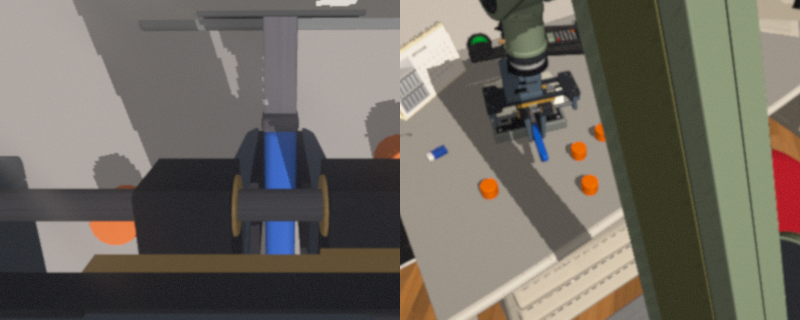

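Request:
arm_command([
  [1,0.008,0,-0.015,0],
  [1,0.016,0,-0.03,0],
  [1,0.026,0,-0.045,0],
  [1,0.036,0,-0.06,0],
  [1,0.048,0,-0.075,0],
  [1,0.06,0,-0.09,0],
  [1,0.075,0,-0.105,0],
  [1,0.09,0,-0.12,0],
])

```text
time_s: 7.88
ee_pos: [555.6, 67.8, 127.6]
ee_rot: [180.0, 0.3, -14.7]
force: [0.3, 0.8, -0.3]
gripper_width: 15.5
```

Request:
arm_command([
  [1,0.01,0,-0.01,0],
  [1,0.02,0,-0.02,0],
  [1,0.02,0,-0.04,0],
  [1,0,0,-0.06,0],
  [1,-0.05,0,-0.08,0],
  [1,-0.1,0,-0.08,0],
  [1,-0.15,0,-0.08,0],
  [1,-0.15,0,-0.08,0],
])

```text
time_s: 8.55
ee_pos: [477.4, 87.5, 168.6]
ee_rot: [179.9, 0.6, -14.6]
force: [-0.4, 0.1, -0.6]
gripper_width: 15.8
```

```bash
python3 - <<'E'
from h import *
st=env.state();print(st['ee_pos'],st['ee_rot'],st['time_s'],st['force'],st['torque'])
im=grab('top','t8');b=grab('scene','s8');cv2.imwrite('pics/m8.png',cv2.hconcat([im[50:350,100:500,::-1],b[50:350,100:500,::-1]]))
E
```

```text
[477.42453619  87.50970228 168.59568193] [179.90054991   0.5768255  -14.61812825] 8.55 [-0.42906733  0.10666816 -0.55062216] [-0.00035582  0.06633657 -0.02925714]
```

View pics/m8.png

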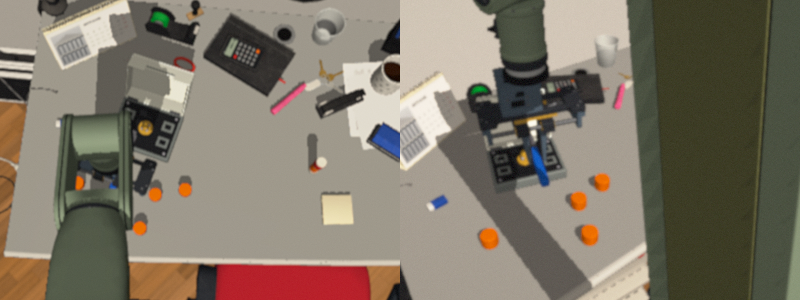

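```bash
python3 - <<'E'
from h import *
mv(440,-180,100,0)
E
```

```text
shift [0.0542 0.5381 0.1379] turn -0.3252 rows 6.692541540645703
```

Request:
arm_command([
  [1,0.054,0.538,0.138,-0.325],
  [1,0.054,0.538,0.138,-0.325],
  [1,0.054,0.538,0.138,-0.325],
  [1,0.054,0.538,0.138,-0.325],
  [1,0.054,0.538,0.138,-0.325],
  [1,0.054,0.538,0.138,-0.325],
  [1,0.054,0.538,0.138,-0.325],
  [1,0.054,0.538,0.138,-0.325],
])

```text
time_s: 9.32
ee_pos: [439.0, -185.4, 98.8]
ee_rot: [179.9, 0.3, -0.4]
force: [-0.0, 0.2, -0.9]
gripper_width: 15.6
```

```bash
python3 - <<'E'
from h import *
mv(440,-180,5,0)
E
```

```text
shift [ 0.0031 -0.0111  0.1875] turn -0.0079 rows 2.252645232018264
```

Request:
arm_command([
  [1,0,0,0.08,0],
  [1,0,0,0.14,0],
  [1,0,0,0.17,0],
  [1,0,0,0.18,0],
  [1,0,0,0.187,0],
  [1,0,0,0.188,0],
  [1,0,0,0.188,0],
  [1,0,0,0.188,0],
])

```text
time_s: 9.98
ee_pos: [439.6, -185.8, 5.9]
ee_rot: [179.9, 0.2, -0.3]
force: [0.2, -0.1, -1.4]
gripper_width: 15.4
```

Request:
arm_command([
  [0,0,0,0.001,0],
  [0,0,0,0.001,0],
  [0,0,0,0.001,0],
  [0,0,0,0.001,0],
  [0,0,0,0.001,0],
])

```text
time_s: 10.4
ee_pos: [439.6, -185.8, 5.6]
ee_rot: [179.9, 0.2, -0.3]
force: [-0.7, 0.4, -0.3]
gripper_width: 45.9
```

Request:
arm_command([
  [0,0,0,0,0],
  [0,0,0,0,0],
  [0,0,0,-0.08,0],
  [0,0,0,-0.16,0],
  [0,0,0,-0.24,0],
  [0,0,0,-0.32,0],
  [0,0,0,-0.34,0],
  [0,0,0,-0.34,0],
])

```text
time_s: 11.07
ee_pos: [442.2, -186.3, 179.0]
ee_rot: [179.7, -0.2, -0.3]
force: [0.2, -0.2, -0.8]
gripper_width: 91.2
```

```bash
python3 - <<'E'
from h import *
im=grab('top','t9');b=grab('scene','s9');cv2.imwrite('pics/m9.png',cv2.hconcat([im[50:350,100:500,::-1],b[50:350,100:500,::-1]]))
mv(445,209,150,0)
E
```

```text
shift [ 0.0068 -0.7884  0.048 ] turn -0.0074 rows 9.471167810989801
```

View pics/m9.png

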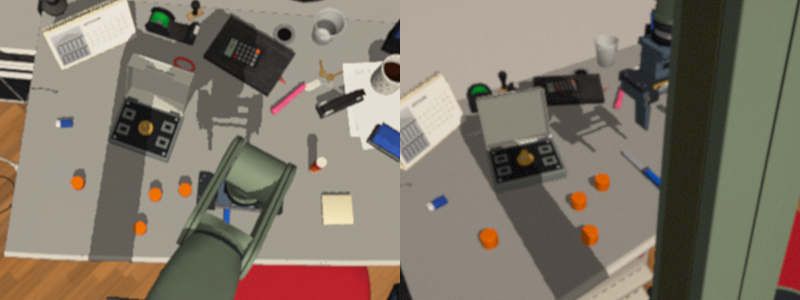

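```bash
python3 - <<'E'
from h import *
mv(445,209,150,-14.5)
E
```

```text
shift [ 0.0068 -0.7884  0.048 ] turn 0.3148 rows 9.471167810989801
```

Request:
arm_command([
  [0,0.007,-0.788,0.05,0.315],
  [0,0.007,-0.788,0.05,0.315],
  [0,0.007,-0.788,0.05,0.315],
  [0,0.007,-0.788,0.05,0.315],
  [0,0.007,-0.788,0.05,0.315],
  [0,0.007,-0.788,0.05,0.315],
  [0,0.007,-0.788,0.05,0.315],
  [0,0.007,-0.788,0.05,0.315],
])

```text
time_s: 11.83
ee_pos: [442.1, 138.4, 151.0]
ee_rot: [179.7, 0.5, -14.5]
force: [0.9, -0.4, 0.4]
gripper_width: 91.0
```

```bash
python3 - <<'E'
from h import *
mv(445,209,150,-14.5)
E
```

```text
shift [-0.0297 -0.1382  0.0015] turn -0.0002 rows 1.6951429637299844
```

Request:
arm_command([
  [0,-0.03,-0.138,0,0],
  [0,-0.03,-0.138,0,0],
  [0,-0.03,-0.138,0,0],
  [0,-0.03,-0.138,0,0],
  [0,-0.03,-0.138,0,0],
])

```text
time_s: 12.25
ee_pos: [443.5, 208.0, 148.8]
ee_rot: [179.5, 0.7, -14.5]
force: [0.1, -0.9, -0.3]
gripper_width: 91.1
```

```bash
python3 - <<'E'
from h import *
np.set_printoptions(precision=1,suppress=True)
st=env.state();print(st['ee_pos'],st['ee_rot'],st['qvel'])
im=grab('wrist','w10')
h=cv2.cvtColor(im,cv2.COLOR_RGB2HSV);H,S,V=[h[:,:,i].astype(int) for i in range(3)]
n,l,s,c=cv2.connectedComponentsWithStats(((H>3)&(H<16)&(S>180)&(V>80)).astype(np.uint8))
for i in range(1,n):
    if s[i,4]>200: print(c[i],s[i],onz('wrist',*c[i],20,st))
E
```

```text
[443.5 208.  148.8] [179.5   0.7 -14.5] [-1.5 -1.  -0.3  0.   0.1  0.2]
[517.1 112.4] [498  95  38  39 555] [462.1  -0.7  20. ]
```

View pics/w10.png

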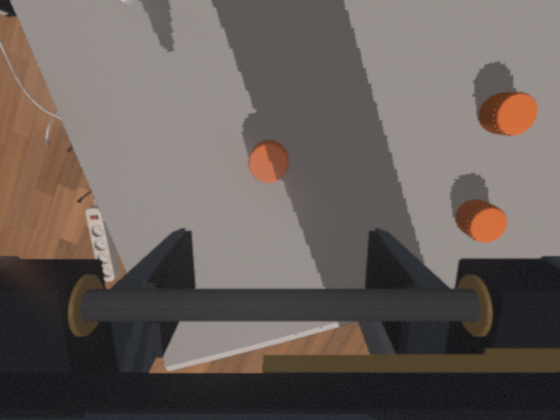

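```bash
python3 - <<'E'
from h import *
np.set_printoptions(precision=1,suppress=True)
st=env.state();print(st['ee_pos'],st['ee_rot'],st['qvel'])
im=cv2.imread('pics/w10.png')
h=cv2.cvtColor(im,cv2.COLOR_BGR2HSV);H,S,V=[h[:,:,i].astype(int) for i in range(3)]
n,l,s,c=cv2.connectedComponentsWithStats(((H<16)&(S>140)&(V>80)).astype(np.uint8)[100:220,200:340])
for i in range(1,n):
    if s[i,4]>200:
        u=c[i]+[200,100];print(u,s[i],onz('wrist',*u,28,st),onz('wrist',*u,20,st));p=onz('wrist',*u,26,st)
        a=onz('wrist',s[i][0]+200,u[1],28,st);b=onz('wrist',s[i][0]+s[i][2]+200,u[1],28,st);print(np.linalg.norm(a-b))
mv(p[0],p[1],20,-14.5)
E
```

```text
[443.9 207.6 149.3] [179.5   0.7 -14.6] [-0.8 -0.8 -0.5  0.1  0.   0.2]
[269.  159.1] [ 51  41  37  40 972] [478.1 206.7  28. ] [476.9 207.1  20. ]
30.697179156223516
shift [ 0.1 -0.   0.3] turn -0.0012 rows 3.204884725104315
```

```bash
python3 - <<'E'
from h import *
np.set_printoptions(precision=4,suppress=True)
mv(478,206.8,6,-14.5)
E
```

```text
shift [ 0.0698 -0.0179  0.2856] turn -0.0012 rows 3.531705361621148
```

Request:
arm_command([
  [0,0.07,-0.018,0.06,0],
  [0,0.07,-0.018,0.14,0],
  [0,0.07,-0.018,0.21,0],
  [0,0.07,-0.018,0.26,0],
  [0,0.07,-0.018,0.286,0],
  [0,0.07,-0.018,0.286,0],
  [0,0.07,-0.018,0.286,0],
  [1,0.07,-0.018,0.286,0],
], squeeze=25)

```text
time_s: 12.97
ee_pos: [478.8, 206.2, 6.6]
ee_rot: [179.6, 0.6, -14.6]
force: [-0.2, 0.1, 1.5]
gripper_width: 87.1
```

```bash
python3 - <<'E'
from h import *
np.set_printoptions(precision=4,suppress=True)
print(env.state()['gripper_width'])
mv(478,206.8,5,-14.5)
E
```

```text
87.14504330051311
shift [-0.0018 -0.0009  0.0033] turn -0.0028 rows 0.046096790615825986
```

Request:
arm_command([
  [1,0,0,0.002,0],
  [1,0,0,0.002,0],
  [1,0,0,0.002,0],
  [1,0,0,0.002,0],
  [1,0,0,0.002,0],
  [1,0,0,0.002,0],
  [1,0,0,0.002,0],
  [1,0,0,0.002,0],
], squeeze=30)

```text
time_s: 13.63
ee_pos: [478.8, 206.3, 5.7]
ee_rot: [179.6, 0.6, -14.6]
force: [-0.5, 0.4, 1.2]
gripper_width: 34.0
```

Request:
arm_command([
  [1,0,0,0,0],
  [1,0,0,0,0],
  [1,0,0,0,0],
  [1,0,0,0,0],
  [1,0,0,0,0],
  [1,0,0,0,0],
], squeeze=60)

```text
time_s: 14.13
ee_pos: [478.7, 206.2, 5.6]
ee_rot: [179.6, 0.6, -14.6]
force: [-0.0, 1.1, -0.0]
gripper_width: 32.6
```

Request:
arm_command([
  [1,0,0,-0.08,0],
  [1,0,0,-0.16,0],
  [1,0,0,-0.24,0],
  [1,0,0,-0.28,0],
  [1,0,0,-0.28,0],
  [1,0,0,-0.28,0],
])

```text
time_s: 14.63
ee_pos: [480.8, 207.1, 146.6]
ee_rot: [179.7, 0.5, -14.6]
force: [-0.3, -0.2, 0.2]
gripper_width: 32.7
```

```bash
python3 - <<'E'
from h import *
mv(563.5,66,150,-14.5)
E
```

```text
shift [ 0.2312  0.2313 -0.0074] turn -0.0027 rows 3.9222730428030634
```

Request:
arm_command([
  [1,0.08,0.08,-0.007,0],
  [1,0.16,0.16,-0.007,0],
  [1,0.21,0.21,-0.007,0],
  [1,0.231,0.231,-0.007,0],
  [1,0.231,0.231,-0.007,0],
  [1,0.231,0.231,-0.007,0],
  [1,0.231,0.231,-0.007,0],
  [1,0.231,0.231,-0.007,0],
])

```text
time_s: 15.3
ee_pos: [562.1, 67.1, 148.6]
ee_rot: [179.6, 0.6, -14.6]
force: [-0.8, 0.6, 0.3]
gripper_width: 32.7
```

```bash
python3 - <<'E'
from h import *
np.set_printoptions(precision=1,suppress=True)
st=env.state();print(st['ee_pos'],st['ee_rot'],st['qvel'])
import json;json.dump({k:list(st[k]) for k in('ee_pos','ee_rot')},open('st11.json','w'))
im=grab('wrist','w11')
print(proj('wrist',[636.2,47.1,32],st),proj('wrist',[636.2,47.1,54.5],st))
E
```

```text
[562.1  67.1 148.6] [179.6   0.6 -14.6] [ 0.5 -0.6 -0.5 -0.1  0.  -0.2]
[279.3 104.8] [279.5 105. ]
```

View pics/w11.png

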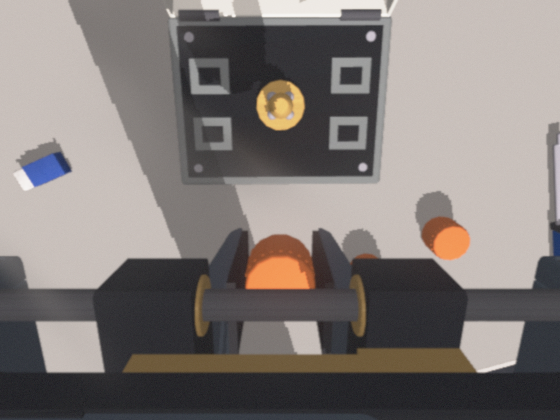

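```bash
python3 - <<'E'
from h import *
import json
np.set_printoptions(precision=2,suppress=True)
st=json.load(open('st11.json'))
im=cv2.imread('pics/w11.png')
h=cv2.cvtColor(im,cv2.COLOR_BGR2HSV);H,S,V=[h[:,:,i].astype(int) for i in range(3)]
m=((H>10)&(H<35)&(S>90)&(V>80)).astype(np.uint8);m[:60]=0;m[140:]=0;m[:,:240]=0;m[:,320:]=0
ys,xs=np.nonzero(m);c,_=cv2.findContours(m,cv2.RETR_EXTERNAL,cv2.CHAIN_APPROX_NONE);c=max(c,key=cv2.contourArea);e=cv2.fitEllipse(c);print(e,cv2.minEnclosingCircle(c))
print(onz('wrist',*(np.array(e[0])),32,st), 'dia',np.linalg.norm(onz('wrist',e[0][0]-e[1][0]/2,e[0][1],32,st)-onz('wrist',e[0][0]+e[1][0]/2,e[0][1],32,st)))
R=Rn.from_euler('xyz',st['ee_rot'],degrees=True).as_matrix()
for off in(0,3,-3):
    X=np.array(st['ee_pos'])+R@np.array([off,0,0]);f=lambda x,y,z:proj('wrist',X+R@np.array([x,y,z]),st)
    print(off,'top front',f(17,0,-22.4),'bot front',f(17,0,5.6),'top L/R',f(0,-17,-22.4),f(0,17,-22.4))
z=im[60:320,200:370];cv2.imwrite('pics/w11z.png',cv2.resize(z[150:250],None,fx=4.5,fy=4.5,interpolation=cv2.INTER_CUBIC))
E
```

```text
((280.0357360839844, 104.83222198486328), (48.448150634765625, 50.39191436767578), 178.897216796875) ((280.5, 104.88775634765625), 25.70758628845215)
[636.03  46.56  32.  ] dia 37.89347680368868
0 top front [279.54 244.28] bot front [279.53 224.22] top L/R [243.01 278.42] [316.17 278.31]
3 top front [279.53 238.05] bot front [279.52 218.82] top L/R [242.82 272.55] [316.34 272.44]
-3 top front [279.55 250.44] bot front [279.54 229.58] top L/R [243.2  284.23] [315.99 284.13]
```

View pics/w11z.png

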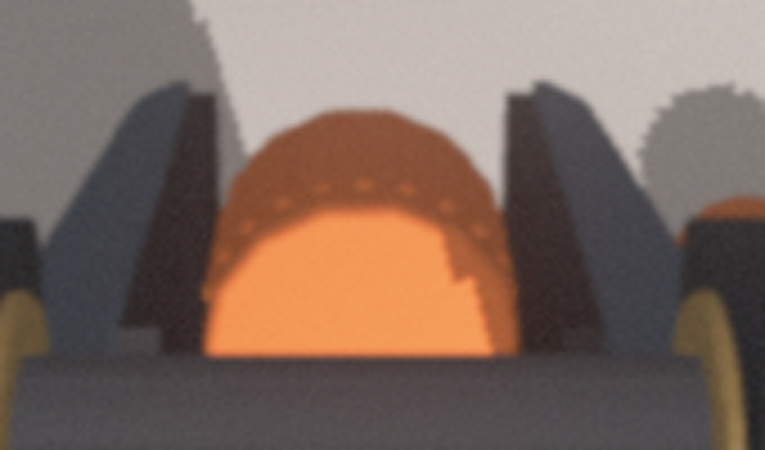

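```bash
python3 - <<'E'
from h import *
mv(640.4,45.6,75,-14.5)
# stud in top t9 and scene s9
for nm,box in(('top',(215,150,275,205)),('scene',(190+10,180,250+10,240))):
    im=cv2.imread('pics/%s9.png'%nm[0]);h=cv2.cvtColor(im,cv2.COLOR_BGR2HSV);H,S,V=[h[:,:,i].astype(int) for i in range(3)]
    m=((H>8)&(H<35)&(S>80)&(V>60)).astype(np.uint8);M=np.zeros_like(m);a,b,c,d=box;M[b:d,a:c]=m[b:d,a:c]
    n,l,s,cc=cv2.connectedComponentsWithStats(M)
    for i in range(1,n):
        if s[i,4]>20:print(nm,cc[i],s[i],onz(nm,*cc[i],32))
    cv2.imwrite('pics/z%s.png'%nm,cv2.resize(im[b:d,a:c],None,fx=8,fy=8,interpolation=cv2.INTER_CUBIC))
    print([proj(nm,[636,46.7,z]) for z in(32,54)])
E
```

```text
shift [0.1636 0.0019 0.1463] turn -0.0007 rows 2.6311732568553436
top [245.45177665 177.41116751] [238 170  16  16 197] [638.12273804  46.65122843  32.        ]
[array([245.34947931, 178.18109661]), array([244.90074774, 175.85462923])]
scene [225.00507614 207.63451777] [217 199  17  17 197] [634.73493371  46.37422482  32.        ]
[array([224.64567967, 207.39017474]), array([223.72802184, 200.42670361])]
```

View pics/zscene.png

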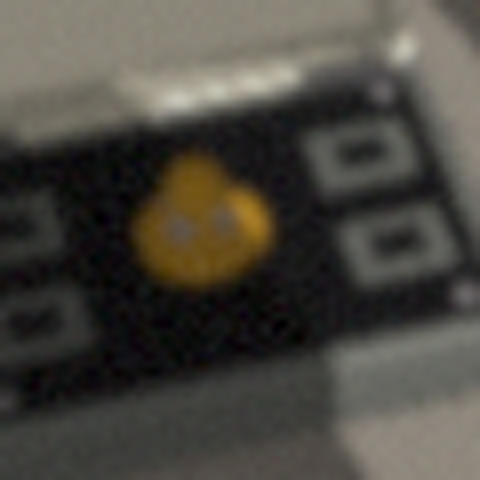

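Request:
arm_command([
  [1,0.06,0.002,0,0],
  [1,0.12,0.002,0.04,0],
  [1,0.164,0.002,0.1,0],
  [1,0.164,0.002,0.146,0],
  [1,0.164,0.002,0.146,0],
  [1,0.164,0.002,0.146,0],
  [1,0.164,0.002,0.146,0],
  [1,0.164,0.002,0.146,0],
])

```text
time_s: 16.02
ee_pos: [641.3, 46.3, 77.4]
ee_rot: [179.7, 0.4, -14.5]
force: [-0.3, -0.2, 0.1]
gripper_width: 32.5
```

```bash
python3 - <<'E'
from h import *
np.set_printoptions(precision=2,suppress=True)
st=env.state();print(st['ee_pos'],st['ee_rot'])
b=grab('scene','s12');w=grab('wrist','w12')
p=proj('scene',[636,46.7,97]);print(p,[proj('scene',[636,46.7,z]) for z in(69,32)])
x,y=map(int,p);cv2.imwrite('pics/s12z.png',cv2.resize(b[y-25:y+45,x-45:x+45,::-1],None,fx=8,fy=8,interpolation=cv2.INTER_CUBIC));print(x-45,y-25)
E
```

```text
[641.26  46.28  77.36] [179.69   0.41 -14.47]
[221.85 186.2 ] [array([223.09, 195.56]), array([224.65, 207.39])]
176 161
```

View pics/s12z.png

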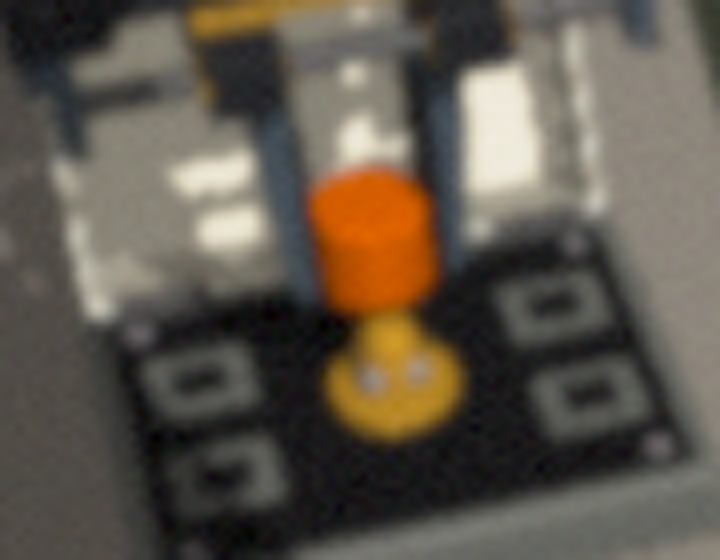

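View pics/w12.png

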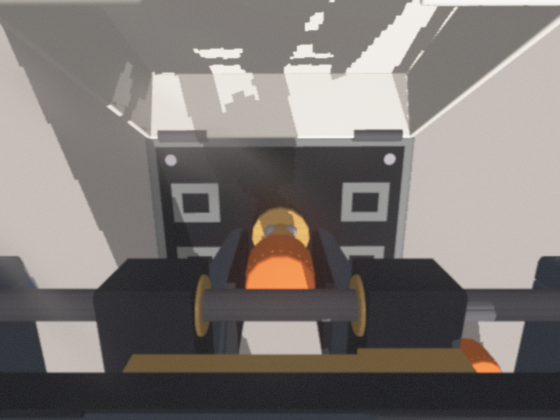

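```bash
python3 - <<'E'
from h import *
np.set_printoptions(precision=2,suppress=True)
im=cv2.imread('pics/s12.png');h=cv2.cvtColor(im,cv2.COLOR_BGR2HSV);H,S,V=[h[:,:,i].astype(int) for i in range(3)]
box=(slice(175,225),slice(205,245))
cap=((H<=13)&(S>180)&(V>90));st=((H>=14)&(H<35)&(S>110)&(V>60))
for n,m in(('cap',cap),('stud',st)):
    mm=np.zeros(m.shape,np.uint8);mm[box]=m[box]
    k,l,s,c=cv2.connectedComponentsWithStats(mm);i=1+np.argmax(s[1:,4]);print(n,s[i],c[i])
# model silhouettes: extents predicted for cyl at center
def ext(c,r,z0,z1):
    a=np.linspace(0,6.283,73);P=np.array([proj('scene',[c[0]+r*np.cos(t),c[1]+r*np.sin(t),z]) for t in a for z in(z0,z1)]);return P.min(0),P.max(0)
print('cap pred',ext((636,46.7),17,71.8,99.8)); print('collar pred',ext((636,46.7),19,26,32))
e=.5
for d in((1,0),(0,1)):
    print('jac',proj('scene',[636+d[0],46.7+d[1],72])-proj('scene',[636,46.7,72]))
E
```

```text
cap [215 183  16  18 206] [222.59 190.85]
stud [216 198  19  19 222] [224.77 207.57]
cap pred (array([214.25, 180.69]), array([230.27, 199.36]))
collar pred (array([216.67, 202.21]), array([232.81, 214.59]))
jac [-0.19 -0.23]
jac [-0.39  0.15]
```

Request:
arm_command([
  [1,-0.002,0.001,0.01,0],
  [1,-0.002,0.001,0.02,0],
  [1,-0.002,0.001,0.03,0],
  [1,-0.002,0.001,0.035,0],
  [1,-0.002,0.001,0.04,0],
  [1,-0.002,0.001,0.04,0],
  [1,-0.002,0.001,0.04,0],
  [1,-0.002,0.001,0.04,0],
])

```text
time_s: 16.78
ee_pos: [640.1, 45.6, 57.3]
ee_rot: [179.7, 0.4, -14.5]
force: [0.4, -0.5, -0.7]
gripper_width: 33.0
```

```bash
python3 - <<'E'
from h import *
np.set_printoptions(precision=2,suppress=True)
st=env.state();print(st['ee_pos'],st['ee_rot'],st['force'],st['torque'],st['qvel'])
b=grab('scene','s13');w=grab('wrist','w13')
x,y=222,190;a=cv2.resize(b[y-25:y+45,x-45:x+45,::-1],None,fx=6,fy=6,interpolation=cv2.INTER_CUBIC);cv2.imwrite('pics/s13z.png',a)
E
```

```text
[640.12  45.63  57.25] [179.69   0.41 -14.5 ] [ 0.43 -0.48 -0.66] [0.04 0.02 0.02] [-0.05 -0.24 -0.11  0.03 -0.03  0.03]
```

View pics/s13z.png

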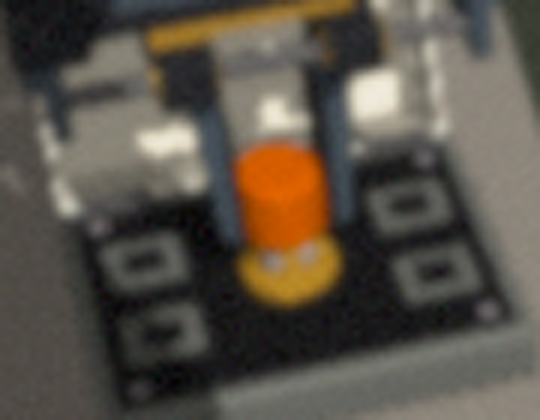

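View pics/w13.png

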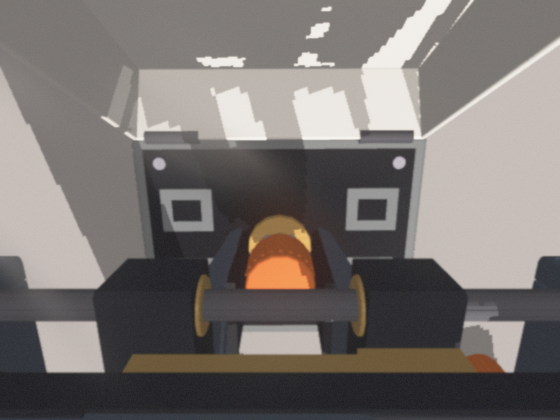

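```bash
python3 - <<'E'
from h import *
np.set_printoptions(precision=2,suppress=True)
st=env.state();im=cv2.imread('pics/w13.png')
cv2.imwrite('pics/w13z.png',cv2.resize(im[200:300,220:345],None,fx=6,fy=6,interpolation=cv2.INTER_CUBIC))
R=Rn.from_euler('xyz',st['ee_rot'],degrees=True).as_matrix();P=st['ee_pos']
t=lambda u,v,z:R.T@(onz('wrist',u,v,z,st)-P)
for v in(213,214,215,216,217):print(v,'collar ctr x',t(280.5,v,32)[0]-19)
for v in(231,232,233,234,235,236):print(v,'cap ctr x',t(280.5,v,51.7)[0]-17)
for v in(250,252,254,256,258):print(v,'cap top ctr x',t(280.5,v,79.7)[0]-17)
E
```

```text
213 collar ctr x -1.839860285835087
214 collar ctr x -2.4502529652826475
215 collar ctr x -3.061671244713448
216 collar ctr x -3.6741177111664403
217 collar ctr x -4.287594960388848
231 cap ctr x -3.821434136891547
232 cap ctr x -4.387122192089446
233 cap ctr x -4.95377532723273
234 cap ctr x -5.521396014110547
235 cap ctr x -6.089986732960661
236 cap ctr x -6.659549972505058
250 cap top ctr x -2.8104314454278114
252 cap top ctr x -3.793496966003291
254 cap top ctr x -4.779977944289396
256 cap top ctr x -5.769892210711809
258 cap top ctr x -6.763257720024129
```

View pics/w13z.png

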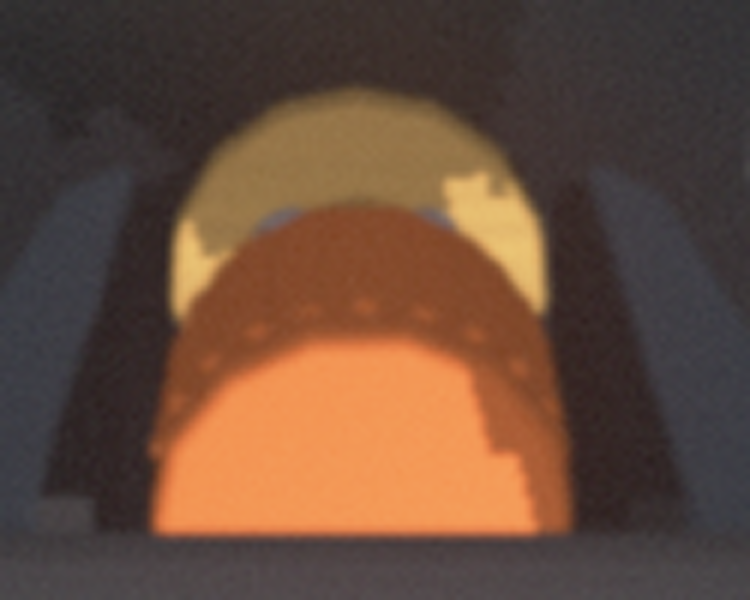

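Request:
arm_command([
  [1,0.002,0,0.004,0],
  [1,0.002,0,0.008,0],
  [1,0.002,0,0.012,0],
  [1,0.002,0,0.012,0],
  [1,0.002,0,0.012,0],
  [1,0.002,0,0.012,0],
])

```text
time_s: 17.38
ee_pos: [641.1, 45.4, 51.4]
ee_rot: [179.7, 0.4, -14.5]
force: [-0.4, 0.2, -0.5]
gripper_width: 32.5
```

```bash
python3 - <<'E'
from h import *
np.set_printoptions(precision=2,suppress=True)
st=env.state();print(st['ee_pos'],st['ee_rot'],st['force'],st['torque'],st['gripper_width'])
w=grab('wrist','w14');cv2.imwrite('pics/w14z.png',cv2.resize(w[200:300,220:345,::-1],None,fx=6,fy=6,interpolation=cv2.INTER_CUBIC))
for i in range(4):
    grab('scene','s14');print(env.state()['force'])
b=cv2.imread('pics/s14.png')
x,y=222,190;a=cv2.resize(b[y-25:y+45,x-45:x+45],None,fx=8,fy=8,interpolation=cv2.INTER_CUBIC);cv2.imwrite('pics/s14z.png',a)
E
```

```text
[641.07  45.42  51.35] [179.7    0.4  -14.49] [-0.36  0.2  -0.55] [ 0.01  0.   -0.01] 32.46537719117907
[0.67 0.29 0.27]
[-0.1  -0.53  0.53]
[-0.06 -0.16 -0.69]
[0.06 0.94 0.73]
```

View pics/w14z.png

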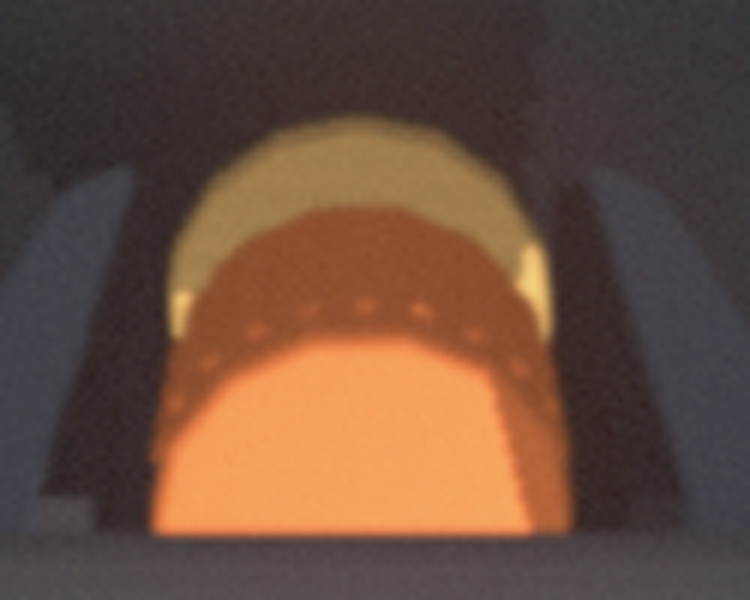

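View pics/s14z.png

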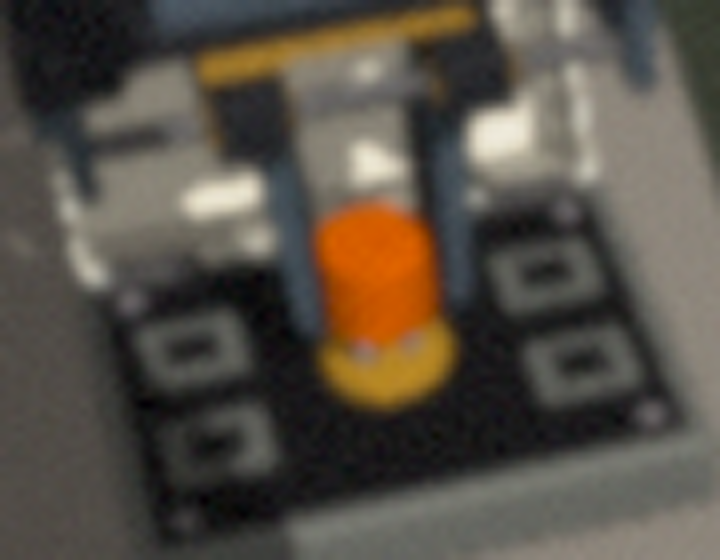

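```bash
python3 - <<'E'
from h import *
st=env.state()
R=Rn.from_euler('xyz',st['ee_rot'],degrees=True).as_matrix();P=st['ee_pos']
t=lambda u,v,z:(R.T@(onz('wrist',u,v,z,st)-P))[0]
print(t(280,219.5,26)-19,t(280,221.3,32)-19,'cap',t(280,234.3,P[2]-5.6)-17,t(280,256.7,P[2]+22.4)-17)
def ext(c,r,z0,z1):
    a=np.linspace(0,6.283,73);Q=np.array([proj('scene',[c[0]+r*np.cos(q),c[1]+r*np.sin(q),z]) for q in a for z in(z0,z1)]);return Q.min(0),Q.max(0)
z=P[2]-5.6
print(ext((636,46.6),17,z,z+28),ext((636,46.6),19,26,32))
E
```

```text
-5.8496132918066905 -4.965653863077376 cap -5.638558229637349 -6.053497583549651
(array([215.56769849, 189.33503204]), array([231.28488802, 207.74385937])) (array([216.70622369, 202.19764248]), array([232.84272572, 214.57653209]))
```

Request:
arm_command([
  [1,0,0,0.004,0],
  [1,0,0,0.008,0],
  [1,0,0,0.011,0],
  [1,0,0,0.014,0],
  [1,0,0,0.014,0],
])

```text
time_s: 18.05
ee_pos: [641.6, 45.3, 46.4]
ee_rot: [179.7, 0.3, -14.5]
force: [-2.2, -0.5, 10.1]
gripper_width: 32.6
```

Request:
arm_command([
  [1,0,0,0.003,0],
  [1,0,0,0.006,0],
  [1,0,0,0.006,0],
])

```text
time_s: 18.3
ee_pos: [641.9, 45.3, 46.1]
ee_rot: [179.7, 0.2, -14.5]
force: [-4.1, -0.3, 13.6]
gripper_width: 32.4
```

Request:
arm_command([
  [1,-0.003,0,0.003,0],
  [1,-0.004,0,0.005,0],
  [1,-0.004,0,0.007,0],
])

```text
time_s: 18.55
ee_pos: [641.4, 45.6, 46.0]
ee_rot: [179.8, -0.0, -14.5]
force: [-4.1, -0.9, 19.6]
gripper_width: 32.8
```

Request:
arm_command([
  [1,-0.001,0,0.006,0],
  [1,-0.001,0,0.01,0],
  [1,-0.001,0,0.01,0],
])

```text
time_s: 18.8
ee_pos: [642.2, 45.7, 44.5]
ee_rot: [179.9, -0.3, -14.5]
force: [-2.4, -0.9, 10.8]
gripper_width: 32.5
```

```bash
python3 - <<'E'
from h import *
np.set_printoptions(precision=2,suppress=True)
w=grab('wrist','w15')
st=env.state();print(st['ee_pos'],st['ee_rot'],st['force'],st['torque'],st['gripper_width'])
b=grab('scene','s15')
cv2.imwrite('pics/m15.png',cv2.hconcat([cv2.resize(w[195:300,215:350,::-1],(405,315),interpolation=cv2.INTER_CUBIC),cv2.resize(b[170:225,190:260,::-1],(401,315),interpolation=cv2.INTER_CUBIC)]))
E
```

```text
[642.1   45.63  44.02] [179.84  -0.25 -14.47] [-2.39  0.49  7.28] [-0.03  0.46  0.  ] 32.68322494730426
```

View pics/m15.png

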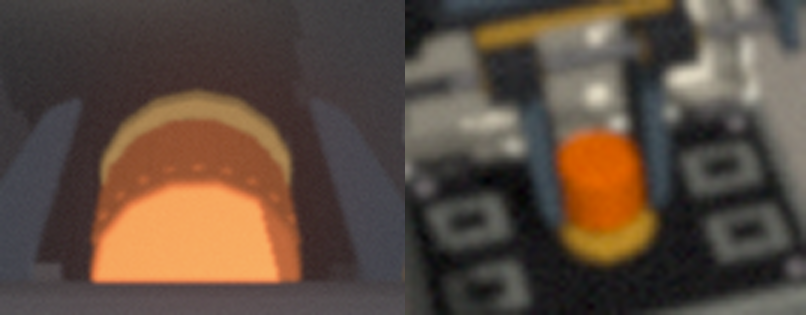

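Request:
arm_command([
  [1,-0.003,0,0.004,0],
  [1,-0.004,0,0.008,0],
  [1,-0.004,0,0.011,0],
  [1,-0.004,0,0.011,0],
])

```text
time_s: 19.23
ee_pos: [640.5, 45.9, 37.9]
ee_rot: [179.8, -0.3, -14.5]
force: [1.2, -1.7, 0.7]
gripper_width: 32.9
```

```bash
python3 - <<'E'
from h import *
np.set_printoptions(precision=2,suppress=True)
w=grab('wrist','w16')
st=env.state();print(st['ee_pos'],st['ee_rot'],st['force'],st['torque'],st['gripper_width'])
b=grab('scene','s16')
cv2.imwrite('pics/m16.png',cv2.hconcat([cv2.resize(w[195:300,215:350,::-1],(405,315),interpolation=cv2.INTER_CUBIC),cv2.resize(b[170:225,190:260,::-1],(401,315),interpolation=cv2.INTER_CUBIC)]))
E
```

```text
[640.47  45.88  37.89] [179.83  -0.27 -14.46] [ 1.35 -0.3   1.37] [-0.17 -0.26  0.02] 32.43790312801744
```

View pics/m16.png

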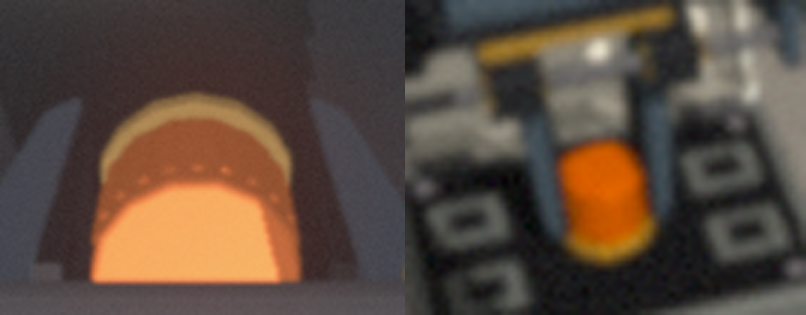

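Request:
arm_command([
  [1,0,0,0.003,0],
  [1,0,0,0.006,0],
  [1,0,0,0.006,0],
  [1,0,0,0.006,0],
])

```text
time_s: 19.67
ee_pos: [640.6, 45.8, 37.6]
ee_rot: [179.8, -0.3, -14.5]
force: [-3.2, -0.4, 15.7]
gripper_width: 33.0
```

```bash
python3 - <<'E'
from h import *
np.set_printoptions(precision=2,suppress=True)
w=grab('wrist','w17')
for i in range(4):
    b=grab('scene','s17');st=env.state();print(st['ee_pos'],st['force'],st['time_s'])
t=grab('top','t17')
cv2.imwrite('pics/m17.png',cv2.hconcat([cv2.resize(w[195:300,215:350,::-1],(280,220)),cv2.resize(b[170:225,190:260,::-1],(280,220),interpolation=cv2.INTER_CUBIC)]))
cv2.imwrite('pics/m17b.png',cv2.hconcat([b[50:320,100:500,::-1],t[80:350,100:500,::-1]]))
E
```

```text
[640.66  45.85  37.62] [-2.71 -1.97 16.26] 19.7667
[640.67  45.85  37.64] [-3.77 -1.74 16.  ] 19.8167
[640.64  45.84  37.63] [-2.69 -0.68 15.95] 19.8667
[640.68  45.83  37.64] [-3.45 -0.91 16.23] 19.9167
```

View pics/m17.png

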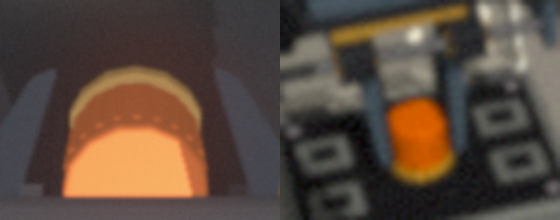

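View pics/m17b.png

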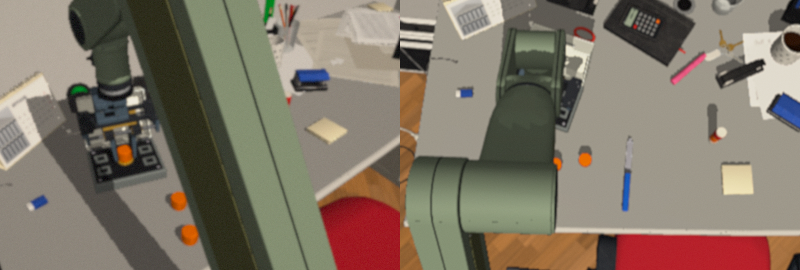

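```bash
python3 - <<'E'
from h import *
print(env.job_done()); s=env.state();print(s['ee_pos'],s['force'],s['time_s'])
E
```

```text
the job is handed in; nothing more can be done
None
the job is handed in; nothing more can be done
```

The job is handed in at about 20 s of the 58 s. No verdict was reported, and my last checks were consistent with the task being complete.

**What I did:** I levered the cover up with the opener blade until it swung to its stop, then laid the opener flat on the desk and let it go. I pressed the leftmost orange cap onto the stud until it clicked, and kept pressing with a 60 N grip.

**Last checks:**
- **Click:** the push peaked near 20 N (above the 12 to 17 N given), then fell to about 1 N.
- **Cap on the seat:** the fingertip height puts the rim at z ≈ 32 mm, which is the seat height. I measured this from the arm's pose, not directly.
- **Push:** the downward push was steady at about 16 N just before hand-in, with about 3 N of sideways force left.
- **Everything else:** the pictures show the cover open, the opener lying flat and untouched, and the eraser and glue stick not visibly moved.

**What disagreed:** the wrist and scene cameras differed by 2 to 4 mm on how the cap was centred along the gripper. I used the sideways force while pressing to correct it. I did not measure the cap's centring after the click; the mouth-to-post clearance limits any offset to about 1.5 mm.

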